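# Flip open the wide tea box

### The arm

A 6-joint arm with a two-finger parallel gripper is mounted at the origin on a cart in front of the work surface, level with it; the furniture and walls round the work are solid. World frame = base frame: x ahead of the robot, y to its left, z up, the work surface at z = 0. Lengths are in m, angles in degrees, forces in N, time in s.
With the tool pointing down it reaches from about 0.275 to 0.725 m from the base axis. Payload 15.9 kg.
Tool frame: the origin (TCP) lies midway between the tips of the shut fingers; the grasp point (between the pads) lies 19 mm behind it; z points along the fingers, y is the line along which they close (so a half turn about z gives the same grasp; the last joint's range is limited). The gripper opens to 85 mm and grips with 20 to 120 N. Pads are 22 mm wide; open, the fingers measure 114 mm over their backs; the gripper's body (76 mm by 85 mm) begins 54 mm behind the grasp point. The pads swing forward as they close: fully open they stand 13 mm farther back than shut.
Start: joints at [65.26, 12.198, -1.971, 75.831, 0, 90], TCP at [0.209, 0.454, 0.231] pointing down, gripper open.
Joint ranges: [-170.91, 170.91], [-42.67, 98.43], [-65.05, 77.54], [-120.47, 116.71], [-90, 82.35], [-180, 180]. Speed limits (degrees/s): [108.29, 108.29, 136.94, 147.25, 180, 180].

### API

Orientations are given as [roll, pitch, yaw] about the fixed x, y, z axes, in that order (R = Rz(yaw) Ry(pitch) Rx(roll)).
In Python, from workcell import read_state, eyes, job, find_in, landmark_of gives the robot as it stands.
- The arm moves only by the shell command python3 -m inch 'ROWS'. ROWS is JSON, a list of rows, each a list of 3 entries, a list of its own where there are three numbers: the shift along the world's x, y, z scaled (see below), then the turn, a rotation vector about the world's x, y, z scaled (see below), then the opening, from -1 (shut) to 1 (fully open). A call has exactly 10 rows; each row shifts and turns the commanded pose from where the row before left it; what a row does not reach is not made up. The controller multiplies each number of a shift by 0.02 m and each number of a turn by 5 degrees. A row lasts 1/8 s, in which the tool goes at most 62.5 mm and 10.7 degrees, less where a joint would pass 70% of its speed; a pose out of reach is approached as far as the arm can. A call with a number of a shift or a turn outside -1 to 1 is refused whole. A call with a gripper value outside its range is refused whole. The fingers move at their own pace and stop on an object; the grip force is fixed at half the most. Time passes only in rows, so rows that do not move let the fingers close, or fill a call up. It gives the time, the measured TCP pose, the force, the opening and the grip force at its end, in the units of the state.
- read_state(): the state, without advancing time (a new reading comes with each control period).
- eyes.get_image(name): name is "scene" or "top" or "wrist"; returns (picture, depth): 400x640x3 uint8, blue, green, red; 400x640 float32, m along the optical axis (not along the pixel's ray), 0 where there is no reading.
- eyes.camera_params(name): a dict with "camera_matrix" (3x3 intrinsics, pixels), "view" (4x4, takes a point from world to camera coordinates). Camera axes: x right, y down, z forward; pixel columns grow to the right and rows downward; lengths in m; the calibration is good to about 2 mm. A picture is of the moment at which its call begins: read the wrist's pose just before it. camera_params takes no time and is no camera call; for the wrist camera it gives the pose at the moment of the call.
- job.finish_job(): hands the job in; it is judged then, once.
Trained networks look in the newest picture that a camera, given by its name, has taken for a name from the list of things; names that differ only in an ending like _2 or _b are one class to them, and where a whole thing is asked for, a point or a joint stands for the part that bears it (a point fixed in the world has none). Each returns a list of dicts, best first, with "confidence" (0 to 1); they miss things now and then, are a little off and sometimes report something else, mostly with a low value. They report only what shows in the picture. A call takes as long as a camera call.
- find_in(name, camera): "extent" ([left, top, width, height] in pixels, round what is visible of it).
- landmark_of(name, camera): "point" ([row, column] in pixels: a listed point, or the origin of a listed thing).
The state is a dict: "time": time; "joint_positions": joint angles; "qd": joint speeds; "joint_torque": joint torques, N m; "position": TCP position; "orientation": TCP orientation; "ft_force": force on the tool from outside, world axes, zero at the start; "moment": the same for the moment, N m; "width": finger opening in m; "grasp_force": force on a finger pad.
Only numpy, scipy, OpenCV 4.12 (cv2) and the standard library are available. Lean on these libraries where they do the work, as an engineer would, in place of code of your own. Each camera call takes 0.05 s, during which the arm holds its last target. There are 200 camera calls.

### The job

Open the wider of the two wooden tea boxes. First push the squat food tin that stands in front of it along the worktop until it is fully past one end of the box, keeping it standing and never lifting it; then put the closed fingertips under the lid's front lip and flip the lid up and over past upright, so that it leans back and stays open by its own weight. Leave the narrow box shut and the other things alone, and grip nothing.

Things in the scene. Friction and masses are not known exactly. Their poses are not given: they have to be found in the camera images.
- wide_box: the wider plain wooden tea box, fixed to the worktop: 120 mm deep (x), 160 mm wide (y), rim 85 mm high, open inside and filled with tea bag envelopes. Its origin is the centre of its underside on the worktop; its x axis runs from the front (lip) to the back (hinge), y along its width, z up. Its front faces the robot, up to about 17 degrees askew. It and the narrow box stand side by side; either may be the left one.
- wide_box_lid (a joint): hinge of the wide box's lid, along the top of the back wall (60 mm behind the box's origin, 85 mm up). 0 = shut, grows as the front rises, 1.57 = upright, 1.9 = leaning back against its stop. The lid weighs about 0.2 kg and turns freely: below about 1.5 it falls shut, beyond 1.55 it falls back to the stop. Lid plate: 122 mm from hinge to front edge, 164 mm wide, 8 mm thick, its underside at the rim height when shut.
- wide_box_lip (a point): middle of the lower free edge of the wide lid's front lip, moving with the lid: a 44 mm wide, 6 mm thick tongue that stands out 25 mm from the lid's front edge. Shut, it is 147 mm in front of the hinge and 85 mm above the worktop, with 27 mm of free depth below it back to the box's front wall. The point's axes are the lid's: x to the hinge, y along it.
- wide_box_hinge (a point): middle of the wide box's hinge line, fixed on the box; the axes are those of the box, and the lid turns about y.
- narrow_box: the narrower box, same make, depth and height but 100 mm wide; fixed to the worktop. Its origin is the centre of its underside on the worktop; its x axis runs from the front (lip) to the back (hinge), y along its width, z up. To be left shut.
- narrow_box_lid (a joint): hinge of the narrow box's lid: 0 = shut, 1.9 = open. Its lid and lip are like those of the wide box. Must stay shut.
- tin: squat round food tin, 75 mm diameter, 58 mm high, about 0.25 kg, standing loose on the worktop close in front of the wide box: its near side is 25 to 50 mm from the box's front wall, within 40 mm of its middle sideways. Origin: centre of its underside, z up.
- salt_shaker: bystander: glass salt shaker, 44 mm across, 90 mm high, loose, behind the boxes. Origin under its centre.
- mug: bystander: mug, 82 mm across, 114 mm with its handle, 91 mm high, loose, to the right. Origin under its centre.
- pepper_mill: bystander: wooden pepper mill, 58 mm across, 150 mm high, loose, at the right behind the mug. Origin under its centre.
- teaspoon: bystander: teaspoon, 132 mm long, 9 mm high, lying loose at the right near the front edge. Origin under its middle.

How it is judged:
By the outcome, as a careful person would: the job done as asked, in the order asked, and still so for the second after the job is handed in, with the robot touching nothing.
It also fails if it takes over 61 s, if anything falls off the work surface, if the arm or the gripper's body presses on something with over 40 N, if the wrist force passes 120 N, or if a joint passes its speed limit or range.

## Working session

There is one attempt and no reset: what is moved stays moved. The work goes in short steps, Python scripts to look and compute and a shell command to move; the robot and the scene stay as the last step left them, time stands still between calls to the robot, and variables do not carry over. Pictures are saved under pics/ and viewed, at most 10 in all, crops included, and the job is handed in when it is done.

```bash
mkdir -p pics; cat > h.py <<'E'
import numpy as np, cv2
from workcell import read_state, eyes, job, find_in, landmark_of
def pts(cam,depth):
    P=eyes.camera_params(cam);K=np.array(P["camera_matrix"]);V=np.array(P["view"])
    v,u=np.mgrid[0:depth.shape[0],0:depth.shape[1]]
    c=np.stack([(u-K[0,2])/K[0,0]*depth,(v-K[1,2])/K[1,1]*depth,depth],-1)
    return (c-V[:3,3])@V[:3,:3]
E
cat > a.py <<'E'
from h import *
for cam in ["top","scene"]:
    im,d=eyes.get_image(cam); cv2.imwrite(f"pics/{cam}0.png",im); np.save(f"pics/{cam}0.npy",d)
    W=pts(cam,d)
    for n in ["wide_box","narrow_box","tin","wide_box_lip","wide_box_hinge","salt_shaker","mug","pepper_mill","teaspoon"]:
        f=find_in(n,cam)[:1]; l=landmark_of(n,cam)[:1]
        o=[n]
        if f: o+=[np.round(f[0]["extent"]),round(f[0]["confidence"],2)]
        if l:
            r,c=np.round(l[0]["point"]).astype(int); o+=[(r,c),round(l[0]["confidence"],2),np.round(W[min(r,399),min(c,639)],3)]
        print(cam,*o)
print(read_state())
E
python3 a.py
```

```text
top wide_box [190. 151.  76.  67.] 0.61 (np.int64(192), np.int64(240)) 0.9 [ 0.588 -0.032  0.098]
top narrow_box (np.int64(190), np.int64(343)) 0.62 [ 0.613 -0.258  0.096]
top tin [221. 230.  38.  34.] 0.75 (np.int64(248), np.int64(245)) 0.96 [ 0.47  -0.051  0.059]
top wide_box_lip [192. 154.  76.  65.] 0.81 (np.int64(221), np.int64(228)) 0.65 [0.535 0.01  0.002]
top wide_box_hinge [191. 153.  80.  67.] 0.85 (np.int64(158), np.int64(229)) 0.7 [0.666 0.005 0.093]
top salt_shaker [273. 121.  19.  30.] 0.89 (np.int64(140), np.int64(285)) 0.79 [ 0.736 -0.111  0.049]
top mug [421. 239.  49.  48.] 0.95 (np.int64(270), np.int64(442)) 0.75 [ 0.463 -0.506  0.01 ]
top pepper_mill [401. 189.  35.  31.] 0.92 (np.int64(211), np.int64(412)) 0.86 [ 0.586 -0.42   0.061]
top teaspoon [352. 271.  40.  46.] 0.82 (np.int64(296), np.int64(373)) 0.61 [ 0.39  -0.349  0.013]
scene wide_box [192. 212.  96.  95.] 0.77 (np.int64(272), np.int64(250)) 0.62 [0.55  0.026 0.077]
scene narrow_box [288. 165.  56.  68.] 0.63 (np.int64(207), np.int64(317)) 0.97 [ 0.583 -0.204  0.074]
scene tin [281. 265.  35.  49.] 0.5
[... 653 characters left out ...]
 0.396 -0.349  0.009]
{'time': 1.9, 'joint_positions': array([ 6.52605410e+01,  1.21976737e+01, -1.97233314e+00,  7.58297616e+01,
        1.21000520e-03,  8.99999849e+01]), 'qd': array([0.16025779, 0.04167321, 0.00869076, 0.02781358, 0.09171754,
       0.10814307]), 'joint_torque': array([-5.09434918e-03, -6.85958719e+01,  4.87327588e+01,  1.31153363e-03,
       -4.09626391e-04,  1.43767366e-06]), 'position': array([0.20923339, 0.45409794, 0.23130164]), 'orientation': array([ 1.79999768e+02, -1.21000514e-03,  1.55260556e+02]), 'ft_force': array([-0.32705878,  0.66266455, -0.09421857]), 'moment': array([-0.00088358,  0.04690648,  0.02998114]), 'grasp_force': 0.0, 'width': 0.08536223248372841}
```

```bash
cat > b.py <<'E'
from h import *
im=cv2.imread("pics/top0.png");d=np.load("pics/top0.npy");W=pts("top",d)
cv2.imwrite("pics/t1.png",cv2.resize(im[100:320,150:480],(792,528),interpolation=cv2.INTER_CUBIC))
for nm,lo,hi in[("lid",.085,.105),("tinTop",.05,.065)]:
    m=((W[...,2]>lo)&(W[...,2]<hi)&(d>0)).astype(np.uint8)
    m=cv2.morphologyEx(m,cv2.MORPH_OPEN,np.ones((3,3),np.uint8))
    n,L,S,_=cv2.connectedComponentsWithStats(m)
    for i in range(1,n):
        if S[i,4]<150: continue
        P=W[L==i]; r=cv2.minAreaRect(P[:,:2].astype(np.float32))
        print(nm,S[i],r,np.round(cv2.boxPoints(r),3).tolist(),round(float(np.median(P[:,2])),4))
E
python3 b.py
```

```text
lid [494  62  40   6 169] ((0.9547579288482666, -0.6398425698280334), (0.0050809565000236034, 0.09420157223939896), 0.8962476849555969) [[0.9509999752044678, -0.5929999947547913], [0.953000009059906, -0.6869999766349792], [0.9580000042915344, -0.6869999766349792], [0.9570000171661377, -0.5929999947547913]] 0.0949
lid [490  72  26  26 427] ((0.8950341939926147, -0.613136351108551), (0.0484062097966671, 0.05852896720170975), 56.6550178527832) [[0.8569999933242798, -0.6169999837875366], [0.906000018119812, -0.6489999890327454], [0.9330000281333923, -0.609000027179718], [0.8840000033378601, -0.5770000219345093]] 0.1015
lid [287  93  19  18 295] ((0.8163017630577087, -0.1328040063381195), (0.03935389593243599, 0.042928364127874374), 8.427770614624023) [[0.7940000295639038, -0.11400000005960464], [0.800000011920929, -0.15700000524520874], [0.8389999866485596, -0.1509999930858612], [0.8330000042915344, -0.10899999737739563]] 0.099
lid [321  98  26  26 529] ((0.7987996935844421, -0.22211599349975586), (0.05821705609560013, 0.060746368020772934), 27.577228546142578) [[0.7590000033378601, -0.2
[... 2621 characters left out ...]
70000147819519], [0.7279999852180481, -0.890999972820282]] 0.0572
tinTop [619 225  16 175 754] ((0.4117812216281891, -0.8951276540756226), (0.008648546412587166, 0.3697203993797302), 89.5128173828125) [[0.22699999809265137, -0.8980000019073486], [0.597000002861023, -0.9010000228881836], [0.597000002861023, -0.8920000195503235], [0.22699999809265137, -0.8889999985694885]] 0.0575
tinTop [223 229  33  33 878] ((0.4754719138145447, -0.0360899493098259), (0.07234169542789459, 0.07335568964481354), 5.953750133514404) [[0.4359999895095825, -0.003000000026077032], [0.4429999887943268, -0.07599999755620956], [0.5149999856948853, -0.0689999982714653], [0.5080000162124634, 0.004000000189989805]] 0.0558
```

View pics/t1.png

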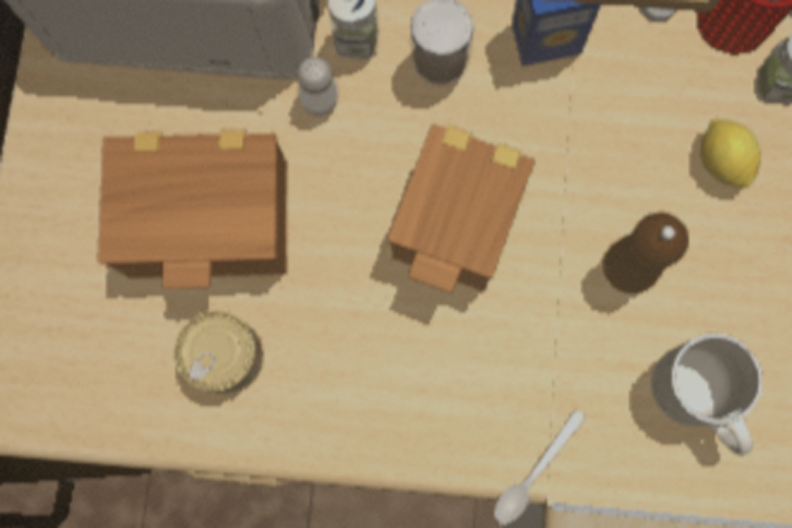

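View pics/scene0.png

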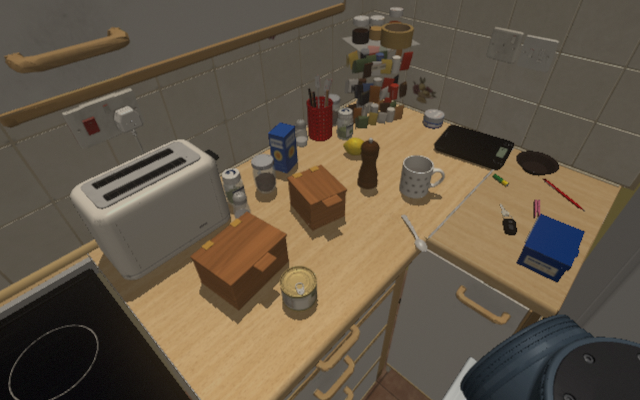

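Top view: the wide box is on the left, with its lid at crop (100–280, 135–265) and its lip at (187, 274). The tin is at (217, 350) and the narrow box is to the right. The scene view agrees.

Measured positions:
- **Wide box:** yaw about 6.6°, lip tip about (0.527, -0.010), hinge about (0.672, 0.007).
- **Tin:** about (0.475, -0.036), so 43 mm from the front wall, within the stated range.

I'll push the tin right with half-open fingers set across it like a cradle.

```bash
python3 -m inch '[[[0.65,-1,0],[0,0,-0.59],0.05],[[0.65,-1,0],[0,0,-0.59],0.05],[[0.65,-1,0],[0,0,-0.59],0.05],[[0.65,-1,0],[0,0,-0.59],0.05],[[0.65,-1,0],[0,0,-0.59],0.05],[[0.65,-1,0],[0,0,-0.59],0.05],[[0.65,-1,0],[0,0,-0.59],0.05],[[0.65,-1,0],[0,0,-0.59],0.05],[[0.65,-1,0],[0,0,-0.59],0.05],[[0.65,-1,0],[0,0,-0.59],0.05]]' && python3 -m inch '[[[0.65,-1,0],[0,0,-0.59],0.05],[[0.65,-1,0],[0,0,-0.59],0.05],[[0.65,-1,0],[0,0,-0.59],0.05],[[0.65,-1,0],[0,0,-0.59],0.05],[[0.65,-1,0],[0,0,-0.59],0.05],[[0.65,-1,0],[0,0,-0.59],0.05],[[0.65,-1,0],[0,0,-0.59],0.05],[[0.65,-1,0],[0,0,-0.59],0.05],[[0.65,-1,0],[0,0,-0.59],0.05],[[0.65,-0.5,0],[0,0,-0.5],0.05]]'
python3 - <<'E'
from h import *
im,d=eyes.get_image("wrist");cv2.imwrite("pics/w1.png",im);W=pts("wrist",d);np.save("pics/w1.npy",W)
for nm,lo,hi in[("lid",.085,.105),("tin",.052,.065)]:
    m=((W[...,2]>lo)&(W[...,2]<hi)&(d>0)).astype(np.uint8)
    n,L,S,_=cv2.connectedComponentsWithStats(cv2.morphologyEx(m,cv2.MORPH_OPEN,np.ones((5,5),np.uint8)))
    for i in range(1,n):
        if S[i,4]>800: P=W[L==i];r=cv2.minAreaRect(P[:,:2].astype(np.float32));print(nm,S[i],r,np.round(cv2.boxPoints(r),3).tolist(),np.median(P[:,2]))
E
```

```text
time: 3.15
position: [0.3396, 0.2534, 0.2314]
orientation: [180.0, -0.0, 125.7]
ft_force: [-0.2, -0.1, -0.1]
width: 0.045
grasp_force: 0.0
time: 4.4
position: [0.4698, 0.0633, 0.2314]
orientation: [180.0, 0.0, 96.6]
ft_force: [-0.2, 0.3, 0.6]
width: 0.0448
grasp_force: 0.0
lid [ 563  141   77  192 3459] ((0.7678927183151245, 0.030501708388328552), (0.011997266672551632, 0.21856486797332764), 2.501044511795044) [[0.7570000290870667, 0.13899999856948853], [0.7670000195503235, -0.07900000363588333], [0.7789999842643738, -0.07800000160932541], [0.7689999938011169, 0.14000000059604645]] 0.09460806516866485
lid [  366   180   153   130 13188] ((0.6013023853302002, 0.009278036653995514), (0.15035797655582428, 0.14870068430900574), 5.671728610992432) [[0.5189999938011169, 0.07599999755620956], [0.5339999794960022, -0.07199999690055847], [0.6830000281333923, -0.05700000002980232], [0.6690000295639038, 0.09099999815225601]] 0.09254353874402277
lid [ 566  351   45   37 1122] ((0.818749725818634, -0.12898050248622894), (0.039602819830179214, 0.04403125122189522), 56.010398864746094) [[0.7889999747276306, -0.13300000131130219], [0.8259999752044678, -0.15800000727176666], [0.8479999899864197, -0.125], [0.8119999766349792, -0.10000000149011612]] 0.09745938651074332
tin [ 542   87   98  222 2316] ((0.7704060673713684, 0.057973720133304596), (0.26676031947135925, 0.01297047920525074), 89.06905364990234) [[0.7620000243186951, -0.07500000298023224], [0.7749999761581421, -0.07500000298023224], [0.7789999842643738, 0.19099999964237213], [0.765999972820282, 0.19099999964237213]] 0.058456403744106517
tin [ 283  227   63   58 2795] ((0.47604286670684814, -0.03374924510717392), (0.07447744160890579, 0.074483722448349), 34.615257263183594) [[0.42399999499320984, -0.024000000208616257], [0.46700000762939453, -0.0860000029206276], [0.527999997138977, -0.0430000014603138], [0.4860000014305115, 0.017999999225139618]] 0.05431660243465746
```

View pics/w1.png

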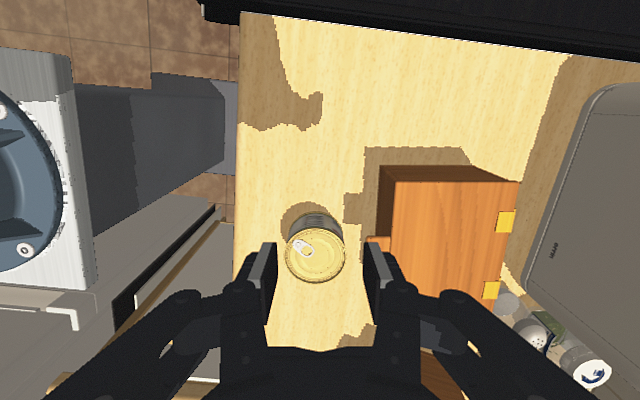

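Wrist view: the tin is centred near (315, 255), between the fingers' columns. The box lip is at (375, 250), close to the outer knuckle at (430, 320). That puts the knuckles close to the lip, so I'll tilt the body about 20° back toward the robot while descending to the left of the tin.

```bash
python3 -m inch '[[[0,-0.14,-0.9],[0.09,-0.8,0],0.05],[[0,-0.14,-0.9],[0.09,-0.8,0],0.05],[[0,-0.14,-0.9],[0.09,-0.8,0],0.05],[[0,-0.14,-0.9],[0.09,-0.8,0],0.05],[[0,-0.14,-0.9],[0.09,-0.8,0],0.05],[[0,-0.14,-0.9],[0,0,0],0.05],[[0,-0.14,-0.9],[0,0,0],0.05],[[0,-0.14,-0.9],[0,0,0],0.05],[[0,-0.14,-0.9],[0,0,0],0.05],[[0,-0.14,-0.9],[0,0,0],0.05]]'
python3 - <<'E'
from h import *
im,d=eyes.get_image("scene");cv2.imwrite("pics/s1.png",cv2.resize(im[120:370,120:440],(768,600),interpolation=cv2.INTER_CUBIC))
print(read_state()["ft_force"],read_state()["joint_positions"])
E
```

```text
time: 5.7
position: [0.4693, 0.0366, 0.0509]
orientation: [159.9, 0.1, 96.7]
ft_force: [-0.1, 0.2, -0.2]
width: 0.0453
grasp_force: 0.0
[-5.03682649 -0.5834846  -2.74697704] [  3.80971459   0.67086388 -48.2737048   21.09450466   0.9179916
  87.22775525]
```

View pics/s1.png

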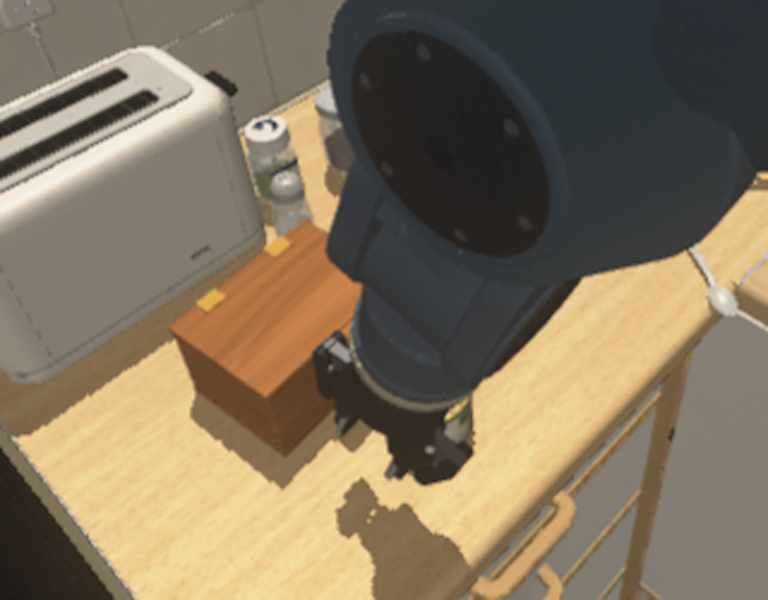

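Scene view: the outer knuckle, at crop (335, 360), is right beside the lid's lip. I'll check the force again.

```bash
python3 - <<'E'
from h import *
print(read_state()["ft_force"],read_state()["position"])
im,d=eyes.get_image("wrist");cv2.imwrite("pics/w2.png",im)
print(read_state()["ft_force"],read_state()["position"])
im,d=eyes.get_image("top");W=pts("top",d)
m=(W[...,2]>.075)&(W[...,2]<.15)
c=m&(W[...,0]>.5)&(W[...,0]<.7)&(abs(W[...,1])<.09); P=W[c]
print(np.percentile(P[P[:,0]>.6][:,2],[5,50,95]))
E
```

```text
[-5.03682649 -0.5834846  -2.74697704] [0.46795611 0.03622882 0.04872212]
[-0.37479754  0.42043587  0.31767809] [0.46797399 0.03629388 0.04971012]
[0.09121592 0.09401013 0.0965671 ]
```

View pics/w2.png

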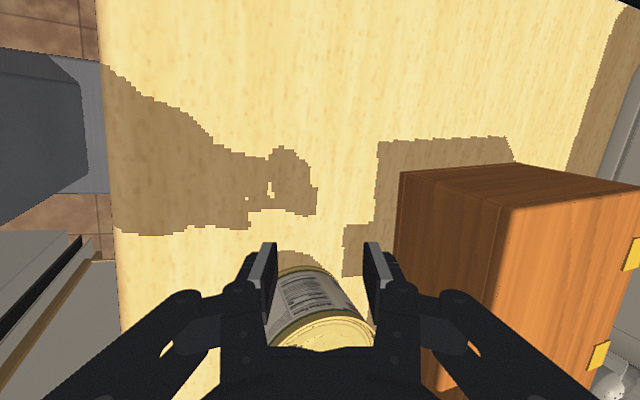

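The force is back to about 0, so that was only deceleration. The linkage is about 19 mm clear by calculation. Next I'll lower the last 22 mm and push slowly along the box's front.

```bash
python3 -m inch '[[[0,0,-0.55],[0,0,0],0.05],[[0,0,-0.55],[0,0,0],0.05],[[0.05,-0.5,0],[0,0,0],0.05],[[0.05,-0.5,0],[0,0,0],0.05],[[0.05,-0.5,0],[0,0,0],0.05],[[0.05,-0.5,0],[0,0,0],0.05],[[0.05,-0.5,0],[0,0,0],0.05],[[0.05,-0.5,0],[0,0,0],0.05],[[0.05,-0.5,0],[0,0,0],0.05],[[0.05,-0.5,0],[0,0,0],0.05]]'
python3 - <<'E'
from h import *
im,d=eyes.get_image("top");W=pts("top",d);print(read_state()["ft_force"])
cv2.imwrite("pics/t2.png",cv2.resize(im[140:320,150:400],(750,540)))
im,d=eyes.get_image("wrist");cv2.imwrite("pics/w3.png",im)
print(landmark_of("tin","top")[:1],landmark_of("tin","wrist")[:1],find_in("tin","wrist")[:1])
E
```

```text
time: 7.1
position: [0.4774, -0.0445, 0.0294]
orientation: [159.9, 0.1, 96.7]
ft_force: [-0.1, 2.9, 1.5]
width: 0.0448
grasp_force: 1.1
[ 0.34314097 -0.38793577  0.28826859]
[{'point': [250.4, 268.5], 'confidence': 0.95}] [{'point': [294.7, 300.3], 'confidence': 0.75}] [{'extent': [263.4, 243.6, 112.8, 107.0], 'confidence': 0.69}]
```

View pics/w3.png

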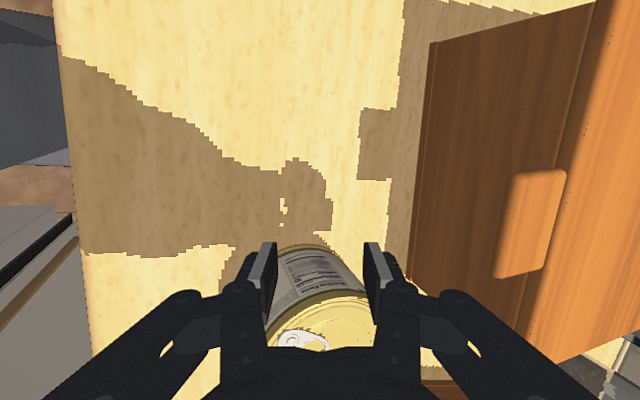

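The tin (263–375, 244–350) sits upright in the cradle, and the lip at (530, 225) is well clear. I'll continue another 75 mm and then back off.

```bash
python3 -m inch '[[[0.05,-0.53,0],[0,0,0],0.05],[[0.05,-0.53,0],[0,0,0],0.05],[[0.05,-0.53,0],[0,0,0],0.05],[[0.05,-0.53,0],[0,0,0],0.05],[[0.05,-0.53,0],[0,0,0],0.05],[[0.05,-0.53,0],[0,0,0],0.05],[[0.05,-0.53,0],[0,0,0],0.05],[[0,0,0],[0,0,0],0.05],[[-0.05,0.6,0],[0,0,0],0.05],[[-0.05,0.8,0],[0,0,0],0.05]]'
python3 - <<'E'
from h import *
im,d=eyes.get_image("wrist");W=pts("wrist",d);cv2.imwrite("pics/w4.png",im)
m=((W[...,2]>.05)&(W[...,2]<.064)&(d>0)&(W[...,0]<.56)&(W[...,1]<-.06)).astype(np.uint8)
P=W[m>0];print(len(P),P.min(0),P.max(0),np.median(P,0))
im,d=eyes.get_image("top");W=pts("top",d)
print(landmark_of("tin","top")[:1],find_in("tin","top")[:1])
m=(W[...,2]>.05)&(W[...,2]<.064)&(d>0)&(W[...,0]<.54)&(W[...,0]>.42)&(W[...,1]<-.06)&(W[...,1]>-.22)
P=W[m];print(len(P),P.min(0),P.max(0))
E
```

```text
time: 8.6
position: [0.482, -0.0892, 0.0293]
orientation: [159.9, 0.1, 96.7]
ft_force: [-0.0, 0.2, 0.4]
width: 0.0451
grasp_force: 0.0
2902 [ 0.40792681 -0.13101728  0.05000076] [ 0.55999741 -0.06003851  0.06399318] [ 0.44773015 -0.08206269  0.0580185 ]
[{'point': [249.7, 298.4], 'confidence': 0.79}] [{'extent': [277.0, 230.8, 37.6, 33.0], 'confidence': 0.89}]
879 [ 0.4478943  -0.20270315  0.05018057] [ 0.52116016 -0.0929284   0.06177955]
```

```bash
python3 -c "
from h import *
s=read_state();print(s['joint_positions'].round(2),s['position'],s['orientation'])"
python3 -m inch '[[[-0.4,0,0.5],[0.055,-0.5,0],0.05],[[-0.4,0,0.5],[0.055,-0.5,0],-1],[[-0.4,0.4,0.5],[0.055,-0.5,0],-1],[[-0.3,0.4,0.5],[0.055,-0.5,0],-1],[[0,0.5,0.5],[0.055,-0.5,0],-1],[[0,0.5,0.5],[0.055,-0.5,0],-1],[[0,0.5,0],[0.055,-0.5,0],-1],[[0,0.5,0],[0.055,-0.5,0],-1],[[0,0.5,0],[0.055,-0.5,0],-1],[[0,0.4,0],[0.055,-0.5,0],-1]]'
python3 - <<'E'
from h import *
s=read_state();print(s['joint_positions'].round(2),s['position'],s['orientation'])
im,d=eyes.get_image("top");W=pts("top",d);cv2.imwrite("pics/t3.png",cv2.resize(im[130:330,150:450],(780,520),interpolation=cv2.INTER_CUBIC))
m=((W[...,2]>.05)&(W[...,2]<.064)&(d>0)).astype(np.uint8)
n,L,S,_=cv2.connectedComponentsWithStats(cv2.morphologyEx(m,cv2.MORPH_OPEN,np.ones((3,3),np.uint8)))
for i in range(1,n):
    P=W[L==i]
    if S[i,4]>300: print(S[i],P.min(0),P.max(0),P.mean(0))
E
```

```text
[-15.2    5.75 -46.29  19.14   7.3   69.22] [ 0.48222907 -0.08941289  0.02938941] [1.59866626e+02 1.09514858e-01 9.67747019e+01]
time: 10.05
position: [0.4765, -0.0242, 0.1195]
orientation: [137.2, -0.3, 97.2]
ft_force: [0.7, -0.3, 0.6]
width: 0.0001
grasp_force: 0.0
[-11.16 -15.36 -64.92  -0.83  12.53  76.53] [ 0.47649947 -0.02420706  0.11952829] [137.19514133  -0.27784661  97.15866586]
[280 230  34  33 870] [ 0.44801414 -0.20270506  0.05025837] [ 0.52144578 -0.12793381  0.06243666] [ 0.48513009 -0.1655915   0.05619137]
[625 318  10  82 344] [ 0.2267873  -0.89798381  0.05020645] [ 0.39144722 -0.89175792  0.06399524] [ 0.30647105 -0.89481366  0.05700596]
```

View pics/t3.png

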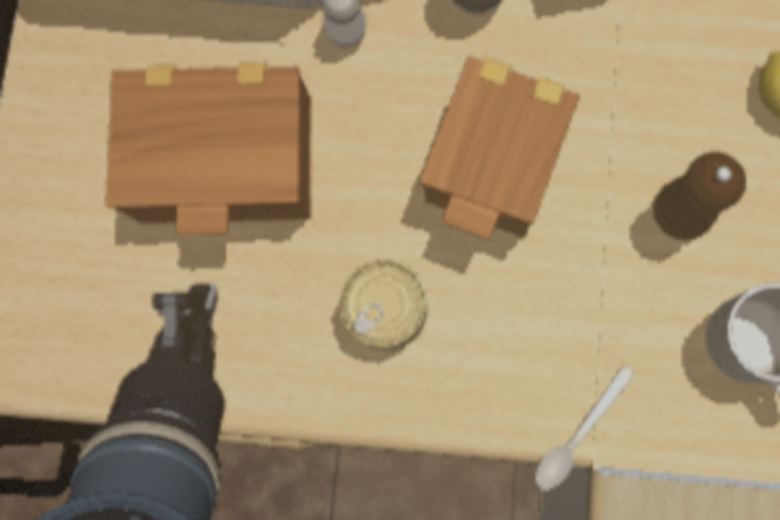

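The tin now stands at (0.485, -0.166), fully past the right end of the box (by ≈ -0.151), and everything else is untouched. In the crop it's at (383, 305), with the lip at (203, 220). J3 is at its limit (-65), so I'll fit the arm geometry to find which tool pitches are possible along the lid's arc.

```bash
cat > k.py <<'E'
import numpy as np
from scipy.optimize import least_squares
from scipy.spatial.transform import Rotation as R
D=[([65.26,12.198,-1.972,75.83,0,90],[.20923,.4541,.2313],[180,0,155.26]),
([3.8097,.67086,-48.2737,21.0945,.918,87.228],[.46797,.03626,.0497],[159.87,.1,96.7]),
([-15.2,5.75,-46.29,19.14,7.3,69.22],[.48223,-.08941,.02939],[159.867,.1095,96.775]),
([-11.16,-15.36,-64.92,-.83,12.53,76.53],[.4765,-.02421,.11953],[137.195,-.278,97.159])]
def fk(q,p):
    r0,h,a,b,c,L,e=p; q=np.radians(q); f=q[1]-q[2]; P=f+q[3]
    r=r0+a*np.sin(q[1])+b*np.cos(f)+c*np.sin(f)+e*np.cos(P); z=h+a*np.cos(q[1])-b*np.sin(f)+c*np.cos(f)-e*np.sin(P)
    zt=R.from_euler("z",q[0])*R.from_euler("y",P)*R.from_euler("z",-q[4])
    return R.from_euler("z",q[0]).apply([r,0,z])+L*zt.apply([1,0,0]),zt.apply([1,0,0])
def res(p):
    o=[]
    for q,x,rpy in D:
        t,_=fk(q,p); o+=list(t-x)
    return np.r_[o,1e-4*p]
p=least_squares(res,[0,.2,.3,.3,0,.2,.05]).x
print(p.round(4),np.abs(res(p)[:-7]).max())
for q,x,rpy in D[2:]: print(fk(q,p)[1].round(3),R.from_euler("xyz",rpy,degrees=True).apply([0,0,1]).round(3))
def ik(x,pitch,head,lim=1):
    zt=np.array([np.cos(np.radians(pitch))*np.cos(np.radians(head)),np.cos(np.radians(pitch))*np.sin(np.radians(head)),-np.sin(np.radians(pitch))])
    lo=np.array([-170,-42,-64.5,-120,-89]);hi=np.array([170,98,77,116,82])
    s=least_squares(lambda q:np.r_[(fk(np.r_[q,0],p)[0]-x)*100,(fk(np.r_[q,0],p)[1]-zt)*10],[0,-10,-50,0,0],bounds=(lo,hi))
    return s.x.round(1),s.cost<1e-4
if __name__=="__main__":
    y=np.radians(6.4);ex=np.array([np.cos(y),np.sin(y),0]);lip=np.array([.527,-.0097,.085]);hin=lip+.147*ex
    for head in (0,6.4):
      for pit in (15,25,35,45,55):
        print(head,pit,[(d,h,*ik(lip+ex*d+[0,0,h-.085],pit,head)) for d,h in((-.02,.06),(.012,.06))])
        for phi in (30,60,90,105):
            f=np.radians(phi); t=hin+.13*(-np.cos(f)*ex+np.array([0,0,np.sin(f)])); print("   ",phi,t.round(3),*ik(t,pit,head))
E
python3 k.py
```

```text
[-0.0178  0.2309  0.5549  0.3987  0.0581 -0.3148  0.8156] 0.003940284184211051
[ 0.275 -0.207 -0.939] [ 0.342  0.039 -0.939]
[ 0.59  -0.337 -0.734] [ 0.674  0.088 -0.734]
0 15 [(-0.02, 0.06, array([ -0.9,  -1.7, -64.5, -11.9,  -0.8]), np.False_), (0.012, 0.06, array([ -0.6,   2.2, -64.5, -18.3,  -0.5]), np.False_)]
    30 [ 0.561 -0.006  0.15 ] [ -0.4  -6.5 -64.5 -18.5  -0.4] False
    60 [ 0.608 -0.001  0.198] [ -0.   -4.6 -64.5 -27.8  -0. ] False
    90 [0.673 0.007 0.215] [  0.4   4.7 -64.5 -43.8   0.4] False
    105 [0.707 0.01  0.211] [  0.6  11.5 -64.5 -53.7   0.5] False
0 25 [(-0.02, 0.06, array([ -0.9,  -1.6, -64.5, -11.6,  -0.7]), np.False_), (0.012, 0.06, array([ -0.6,   2.2, -64.5, -18. ,  -0.5]), np.False_)]
    30 [ 0.561 -0.006  0.15 ] [ -0.4  -6.5 -64.5 -18.1  -0.3] False
    60 [ 0.608 -0.001  0.198] [ -0.   -4.7 -64.5 -27.4  -0. ] False
    90 [0.673 0.007 0.215] [  0.4   4.4 -64.5 -43.1   0.4] False
    105 [0.707 0.01  0.211] [  0.6   8.7 -62.  -45.7   0.5] True
0 35 [(-0.02, 0.06, array([ -0.9,  -1.5, -64.5, -11.3,  -0.7]), np.False_), (0.012, 0.06, array([ -0.6, 
[... 2482 characters left out ...]
 -17.1,  -3.6]), np.False_)]
    30 [ 0.561 -0.006  0.15 ] [  1.4  -7.1 -58.7  -6.5  -3.5] True
    60 [ 0.608 -0.001  0.198] [  1.7  -6.1 -49.2   2.   -3.3] True
    90 [0.673 0.007 0.215] [  2.   -0.4 -41.    4.4  -3.1] True
    105 [0.707 0.01  0.211] [  2.2   3.3 -37.9   3.8  -3. ] True
6.4 55 [(-0.02, 0.06, array([  0.7,  -1.4, -61. ,  -4.4,  -3.3]), np.True_), (0.012, 0.06, array([  0.9,   1.8, -57.7,  -4.4,  -3.1]), np.True_)]
    30 [ 0.561 -0.006  0.15 ] [  1.1  -4.5 -46.4  13.2  -3. ] True
    60 [ 0.608 -0.001  0.198] [  1.4  -2.4 -36.7  20.8  -2.9] True
    90 [0.673 0.007 0.215] [  1.8   3.5 -28.   23.6  -2.6] True
    105 [0.707 0.01  0.211] [  2.    7.  -24.7  23.4  -2.5] True
```

```bash
sed -i 's/R.from_euler("z",-q\[4\])/R.from_euler("z",q[4])/; s/for pit in (15,25,35,45,55)/for pit in (40,45,50,55)/; s/for head in (0,6.4)/for head in (0,)/' k.py; python3 k.py
```

```text
[0.0014 0.2433 0.4839 0.392  0.0664 0.3156 0.1377] 0.0005744571323253803
[ 0.342  0.039 -0.939] [ 0.342  0.039 -0.939]
[ 0.674  0.088 -0.734] [ 0.674  0.088 -0.734]
0 40 [(-0.02, 0.06, array([ -2.8,  -2.7, -64.5, -11.3,   2.3]), np.False_), (0.012, 0.06, array([ -1.7,   1.7, -64.5, -18.7,   1.4]), np.False_)]
    30 [ 0.561 -0.006  0.15 ] [ -1.1  -8.2 -62.7 -14.6   0.8] True
    60 [ 0.608 -0.001  0.198] [ -0.1  -7.3 -53.   -5.7   0.1] True
    90 [0.673 0.007 0.215] [  0.9  -0.7 -44.1  -3.3  -0.7] True
    105 [0.707 0.01  0.211] [  1.3   3.5 -40.4  -4.   -1. ] True
0 45 [(-0.02, 0.06, array([ -2.5,  -2.7, -64.5, -11. ,   1.8]), np.False_), (0.012, 0.06, array([ -1.5,   1.6, -64.5, -18.4,   1.1]), np.False_)]
    30 [ 0.561 -0.006  0.15 ] [ -1.   -8.1 -57.   -3.9   0.7] True
    60 [ 0.608 -0.001  0.198] [ -0.1  -6.3 -47.2   4.2   0.1] True
    90 [0.673 0.007 0.215] [  0.9   0.3 -38.1   6.6  -0.6] True
    105 [0.707 0.01  0.211] [  1.2   4.5 -34.4   6.1  -0.9] True
0 50 [(-0.02, 0.06, array([ -2.3,  -2.7, -64.5, -10.8,   1.5]), np.False_), (0.012, 0.06, array([ -1.4,   1.2, -62. , -13.2,   0.9]), np.True_)]
    30 [ 0.561 -0.006  0.15 ] [ -0.9  -6.9 -51.3   5.7   0.6] True
    60 [ 0.608 -0.001  0.198] [ -0.1  -4.6 -41.2  13.3   0.1] True
    90 [0.673 0.007 0.215] [  0.8   2.2 -31.9  15.9  -0.5] True
    105 [0.707 0.01  0.211] [  1.2   6.3 -28.1  15.6  -0.8] True
0 55 [(-0.02, 0.06, array([ -2.1,  -2.4, -60. ,  -2.6,   1.2]), np.True_), (0.012, 0.06, array([ -1.3,   1.4, -56.3,  -2.7,   0.8]), np.True_)]
    30 [ 0.561 -0.006  0.15 ] [ -0.9  -4.9 -45.4  14.5   0.5] True
    60 [ 0.608 -0.001  0.198] [ -0.1  -2.1 -35.1  22.    0. ] True
    90 [0.673 0.007 0.215] [  0.8   4.7 -25.5  24.9  -0.4] True
    105 [0.707 0.01  0.211] [  1.1   8.7 -21.5  24.8  -0.7] True
```

```bash
cat > c.py <<'E'
from k import *
y=np.radians(6.4);ex=np.array([np.cos(y),np.sin(y),0]);hin=np.array([.527,-.0097,.085])+.147*ex
for pit in (52,56,60):
    a=np.radians(pit);off=12*np.array([np.sin(a),np.cos(a)]);prev=None;d=11;s=d/np.cos(a)
    C=[(-200,10),(-178,-22),(-147+d,-d*np.tan(a)-7)]
    for phi in (20,40,pit,70,85,97):
        f=np.radians(phi); E=147*np.array([-np.cos(f),np.sin(f)])
        C.append(E+[d,-d*np.tan(a)] if phi<=pit else (147-s)*np.array([-np.cos(f),np.sin(f)]))
    print(pit)
    for c in C:
        t=np.array(c)-off; w=hin+(t[0]*ex+[0,0,t[1]])/1000
        print(np.round(c),w.round(4),"rows",None if prev is None else ((w-prev)/.02).round(2),*ik(w,pit,7.4)); prev=w
E
python3 c.py
```

```text
[0.0014 0.2433 0.4839 0.392  0.0664 0.3156 0.1377] 0.0005744571323253803
[ 0.342  0.039 -0.939] [ 0.342  0.039 -0.939]
[ 0.674  0.088 -0.734] [ 0.674  0.088 -0.734]
52
[-200   10] [ 0.4649 -0.0167  0.0876] rows None [ -8.7 -12.  -64.4   0.7   9.8] True
[-178  -22] [ 0.4868 -0.0142  0.0556] rows [ 1.09  0.12 -1.6 ] [ -7.6  -4.  -64.5  -6.8   9.2] False
[-136.  -21.] [ 0.5285 -0.0095  0.0565] rows [2.09 0.23 0.05] [ -5.9   0.8 -60.6  -8.6   8.1] True
[-127.   36.] [ 0.5373 -0.0085  0.1138] rows [0.44 0.05 2.86] [ -5.6  -5.4 -54.5   3.6   7.9] True
[-102.   80.] [ 0.5627 -0.0057  0.158 ] rows [1.27 0.14 2.21] [ -4.7  -6.2 -47.4  11.4   7.4] True
[-80. 102.] [ 0.5847 -0.0032  0.1794] rows [1.1  0.12 1.07] [ -4.1  -5.  -42.9  14.7   7.1] True
[-44. 121.] [0.6198 0.0007 0.199 ] rows [1.76 0.2  0.98] [ -3.3  -2.  -36.9  17.6   6.5] True
[-11. 129.] [0.6525 0.0044 0.2063] rows [1.64 0.18 0.36] [ -2.6   1.4 -32.4  18.6   6.1] True
[ 16. 128.] [0.6793 0.0074 0.2058] rows [ 1.34  0.15 -0.02] [ -2.1   4.6 -29.1  18.7   5.8] True
56
[-200   10] [ 0.4644 -0.0167  0.0883] rows None [ -7.8 -10.8 -60
[... 972 characters left out ...]
   7.1   6.7] True
[-136.  -26.] [ 0.5276 -0.0096  0.0529] rows [ 2.09  0.23 -0.2 ] [ -4.6   2.5 -52.    6.1   6. ] True
[-127.   31.] [ 0.5364 -0.0086  0.1102] rows [0.44 0.05 2.86] [ -4.4  -2.  -45.8  16.7   5.8] True
[-102.   75.] [ 0.5618 -0.0058  0.1544] rows [1.27 0.14 2.21] [ -3.7  -2.1 -38.6  24.    5.5] True
[-63. 108.] [ 0.6006 -0.0014  0.1873] rows [1.94 0.22 1.64] [ -2.8   0.7 -30.6  29.1   5.1] True
[-43. 117.] [0.6203 0.0008 0.1965] rows [0.98 0.11 0.46] [ -2.4   2.5 -27.3  30.6   4.9] True
[-11. 125.] [0.6519 0.0043 0.2035] rows [1.58 0.18 0.35] [ -1.9   5.9 -22.5  31.9   4.6] True
[ 15. 124.] [0.6779 0.0072 0.2031] rows [ 1.3   0.15 -0.02] [ -1.4   8.9 -19.1  32.3   4.4] True
```

Pitch 56° works all the way along the arc. I'll stage in front of and below the lip, fingers shut.

```bash
python3 -m inch '[[[-0.15,0.15,-0.2],[-0.1,0.9,0],-1],[[-0.15,0.15,-0.2],[-0.1,0.9,0],-1],[[0.11,0.03,-0.4],[0,0,0],-1],[[0.11,0.03,-0.4],[0,0,0],-1],[[0.11,0.03,-0.4],[0,0,0],-1],[[0.11,0.03,-0.4],[0,0,0],-1],[[0.11,0.03,-0.4],[0,0,0],-1],[[0.11,0.03,-0.4],[0,0,0],-1],[[0.11,0.03,-0.4],[0,0,0],-1],[[0,0,0],[0,0,0],-1]]'
python3 - <<'E'
from h import *
s=read_state();print(s['joint_positions'].round(2),s['position'],s['orientation'])
im,d=eyes.get_image("scene");cv2.imwrite("pics/s2.png",cv2.resize(im[180:340,170:370],(750,600),interpolation=cv2.INTER_CUBIC))
im,d=eyes.get_image("top");W=pts("top",d)
c=(W[...,0]>.515)&(W[...,0]<.55)&(abs(W[...,1])<.06)&(W[...,2]>.085)&(W[...,2]<.1);P=W[c]
c=P[:,0]<.545-P[:,1]*.11-.008; print(P[c].min(0),P[c].max(0),c.sum())
E
```

```text
time: 11.35
position: [0.4846, -0.0142, 0.0536]
orientation: [146.4, -0.4, 97.1]
ft_force: [0.2, 0.1, 0.5]
width: -0.0001
grasp_force: 0.0
[ -6.88  -3.58 -60.77   0.1    8.01  78.51] [ 0.48460308 -0.01421349  0.05364089] [146.43190218  -0.41487999  97.08690723]
[ 0.52510025 -0.03066159  0.08716812] [0.54013119 0.01123594 0.09563631] 109
```

View pics/s2.png

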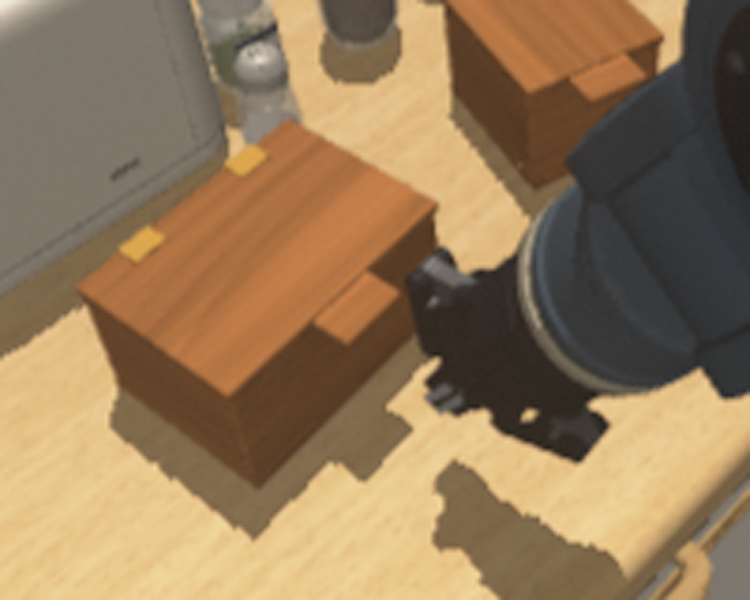

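Scene view: even with the fingers shut, the outer knuckle at crop (435, 300) juts forward over the tips at (440, 395), toward the lip at (360, 310). I'll back up a little and roll the gripper 90° about its own axis so the knuckles lie sideways.

```bash
python3 -m inch '[[[-0.3,0,0.5],[0,0,0],-1],[[-0.3,0,0.5],[0,0,0],-1],[[-0.3,0,0.5],[0.67,0.09,-1],-1],[[0,0,0],[0.67,0.09,-1],-1],[[0,0,0],[0.67,0.09,-1],-1],[[0,0,0],[0.67,0.09,-1],-1],[[0,0,0],[0.67,0.09,-1],-1],[[0,0,0],[0.67,0.09,-1],-1],[[0,0,0],[0.67,0.09,-1],-1],[[0,0,0],[0.67,0.09,-1],-1]]' && python3 -m inch '[[[0,0,0],[0.67,0.09,-1],-1],[[0,0,0],[0.67,0.09,-1],-1],[[0,0,0],[0.67,0.09,-1],-1],[[0,0,0],[0.67,0.09,-1],-1],[[0,0,0],[0.67,0.09,-1],-1],[[0,0,0],[0.67,0.09,-1],-1],[[0,0,0],[0.67,0.09,-1],-1],[[0.3,0,-0.5],[0,0,0],-1],[[0.3,0,-0.5],[0,0,0],-1],[[0.3,0,-0.5],[0,0,0],-1]]'
python3 - <<'E'
from h import *
from scipy.spatial.transform import Rotation as R
s=read_state();print(s['joint_positions'].round(2),R.from_euler("xyz",s['orientation'],degrees=True).as_matrix().round(3))
im,d=eyes.get_image("scene");cv2.imwrite("pics/s3.png",cv2.resize(im[180:340,170:370],(750,600),interpolation=cv2.INTER_CUBIC))
E
```

```text
time: 12.7
position: [0.4672, -0.0144, 0.085]
orientation: [156.5, -25.1, 53.9]
ft_force: [0.0, 0.2, 0.5]
width: 0.0002
grasp_force: 0.0
time: 13.95
position: [0.4854, -0.0144, 0.0547]
orientation: [-178.8, -34.1, 6.2]
ft_force: [0.5, 0.6, 0.2]
width: -0.0001
grasp_force: 0.0
[ -7.38  -3.67 -61.1   -0.56   8.76 168.67] [[ 0.823  0.12   0.555]
 [ 0.089 -0.993  0.082]
 [ 0.561 -0.018 -0.828]]
```

View pics/s3.png

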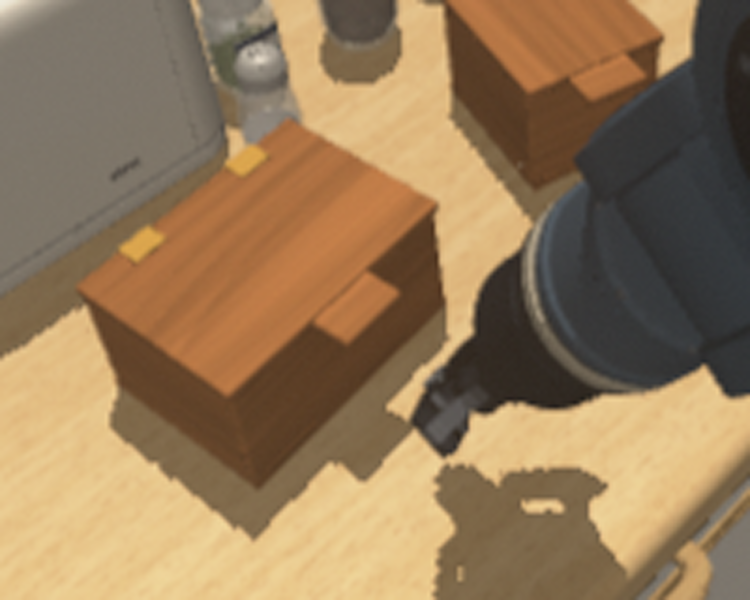

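The fingers now lead cleanly toward the lip, with tips at crop (440, 425) and knuckles sideways. I'll slide under the lip and start lifting.

```bash
python3 -m inch '[[[0.42,0.05,0],[0,0,0],-1],[[0.42,0.05,0],[0,0,0],-1],[[0.42,0.05,0],[0,0,0],-1],[[0.42,0.05,0],[0,0,0],-1],[[0.42,0.05,0],[0,0,0],-1],[[0,0,0],[0,0,0],-1],[[0.07,0,0.5],[0,0,0],-1],[[0.07,0,0.5],[0,0,0],-1],[[0.07,0,0.5],[0,0,0],-1],[[0.07,0.02,0.5],[0,0,0],-1]]'
python3 - <<'E'
from h import *
print(read_state()["ft_force"],read_state()["moment"])
im,d=eyes.get_image("scene");cv2.imwrite("pics/s4.png",cv2.resize(im[180:340,170:370],(750,600),interpolation=cv2.INTER_CUBIC))
print(read_state()["ft_force"])
E
```

```text
time: 15.25
position: [0.5311, -0.0089, 0.0944]
orientation: [-178.7, -33.9, 6.1]
ft_force: [-6.5, -0.6, -0.3]
width: -0.0003
grasp_force: 2.5
[-6.4767479  -0.6432547  -0.30037783] [-0.13901101  1.43615319  0.03659691]
[-2.13063597 -0.72165043  1.89509655]
```

View pics/s4.png

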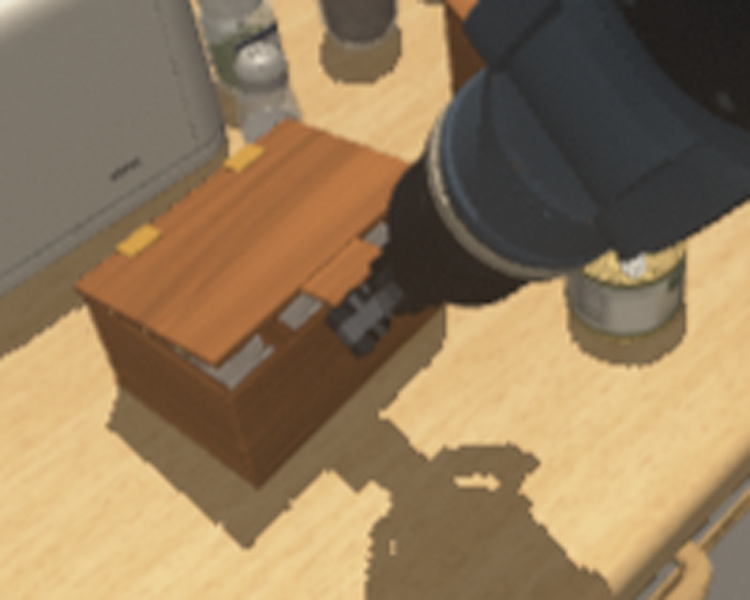

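The lid is about 10° open, with the fingertips under the lip at crop (360, 320). I'll carry on along the arc.

```bash
python3 -m inch '[[[0.15,0,0.44],[0,0,0],-1],[[0.15,0,0.44],[0,0,0],-1],[[0.32,0.04,0.55],[0,0,0],-1],[[0.32,0.04,0.55],[0,0,0],-1],[[0.32,0.04,0.55],[0,0,0],-1],[[0.32,0.04,0.55],[0,0,0],-1],[[0.38,0.04,0.34],[0,0,0],-1],[[0.38,0.04,0.34],[0,0,0],-1],[[0.38,0.04,0.34],[0,0,0],-1],[[0.38,0.04,0.34],[0,0,0],-1]]'
cat > lid.py <<'E'
from h import *
y=np.radians(6.4);ex=np.array([np.cos(y),np.sin(y),0]);ey=np.array([-ex[1],ex[0],0]);hin=np.array([.527,-.0097,.085])+.147*ex
print(read_state()["ft_force"].round(1))
for cam in("top","scene"):
    im,d=eyes.get_image(cam);Q=(pts(cam,d)-hin)
    f,l,z=Q@ex,Q@ey,Q[...,2]
    m=(d>0)&(np.abs(l)<.082)&(np.abs(l)>.045)&(z>.02)&(np.hypot(f,z)<.14)&(np.hypot(f,z)>.04)&(im[...,2].astype(int)>im[...,0]+25)
    a=np.degrees(np.arctan2(z[m],-f[m])); print(cam,m.sum(),np.percentile(a,[10,50,90]).round(1) if m.sum() else "")
print(read_state()["ft_force"].round(1))
E
python3 lid.py
```

```text
time: 16.55
position: [0.595, -0.0025, 0.1835]
orientation: [-178.8, -34.0, 6.2]
ft_force: [0.2, 0.1, -1.2]
width: -0.0001
grasp_force: 0.3
[ 0.2  0.1 -1.2]
top 521 [58.5 61.3 65.6]
scene 216 [56.7 57.1 59.7]
[-0.4 -0.6  0. ]
```

```bash
python3 -m inch '[[[0.31,0.04,0.18],[0,0,0],-1],[[0.31,0.04,0.18],[0,0,0],-1],[[0.31,0.04,0.18],[0,0,0],-1],[[0.31,0.04,0.18],[0,0,0],-1],[[0.4,0.05,0.09],[0,0,0],-1],[[0.4,0.05,0.09],[0,0,0],-1],[[0.4,0.05,0.09],[0,0,0],-1],[[0.4,0.05,0.09],[0,0,0],-1],[[0.5,0.06,0],[0,0,0],-1],[[0.5,0.06,0],[0,0,0],-1]]'
python3 lid.py
```

```text
time: 17.9
position: [0.672, 0.0072, 0.2048]
orientation: [-178.8, -34.1, 6.2]
ft_force: [0.5, 0.0, -0.4]
width: 0.0001
grasp_force: 0.0
[ 0.5  0.  -0.4]
top 477 [93.3 94.  96.1]
scene 1007 [96.7 97.7 98.9]
[ 0.1 -0.3 -0.3]
```

```bash
python3 -m inch '[[[0.5,0.05,0],[0,0,0],-1],[[0,0,0],[0,0,0],-1],[[0,0,0],[0,0,0],-1],[[0,0,0],[0,0,0],-1],[[-0.5,-0.06,0.1],[0,0,0],-1],[[-0.7,-0.08,0.2],[0,0,0],-1],[[-0.7,-0.08,0.2],[0,0,0],-1],[[-0.8,-0.09,0.2],[0,0,0],-1],[[-0.8,-0.09,0.2],[0,0,0],-1],[[-0.8,-0.09,0.2],[0,0,0],-1]]'
python3 lid.py
```

```text
time: 19.25
position: [0.5942, -0.0019, 0.2272]
orientation: [-178.8, -34.1, 6.2]
ft_force: [0.3, 0.2, 0.4]
width: 0.0003
grasp_force: 0.0
[0.3 0.2 0.4]
top 1003 [107.5 108.5 109.8]
scene 985 [107.7 108.9 110.1]
[ 0.6 -0.2 -0.3]
```

The lid rests against its stop at about 109° (1.9 rad). I'll back well clear and check everything before handing in.

```bash
python3 -m inch '[[[-0.6,0,0.6],[0,0,0],-1],[[-0.6,0,0.6],[0,0,0],-1],[[-0.6,0,0.6],[0,0,0],-1],[[-0.6,0,0.6],[0,0,0],-1],[[-0.6,0,0.3],[0,0,0],-1],[[0,0,0],[0,0,0],-1],[[0,0,0],[0,0,0],-1],[[0,0,0],[0,0,0],-1],[[0,0,0],[0,0,0],-1],[[0,0,0],[0,0,0],-1]]'
python3 lid.py; python3 - <<'E'
from h import *
im,d=eyes.get_image("top");W=pts("top",d)
d0=np.load("pics/top0.npy");W0=pts("top",d0)
for n in["tin","narrow_box","salt_shaker","mug","pepper_mill","teaspoon"]: print(n,[np.round(x["extent"]) for x in find_in(n,"top")[:1]],[x["point"] for x in landmark_of(n,"top")[:1]])
for nm,lo,hi in[("lid",.085,.105),("tin",.05,.065)]:
    m=((W[...,2]>lo)&(W[...,2]<hi)&(d>0)).astype(np.uint8)
    n,L,S,_=cv2.connectedComponentsWithStats(cv2.morphologyEx(m,cv2.MORPH_OPEN,np.ones((3,3),np.uint8)))
    for i in range(1,n):
        P=W[L==i];c=P.mean(0)
        if S[i,4]>300 and .4<c[0]<.68 and c[1]>-.4: print(nm,S[i],c.round(4))
E
```

```text
time: 20.6
position: [0.5354, -0.0017, 0.2806]
orientation: [-178.8, -34.0, 6.2]
ft_force: [-0.0, 0.1, -0.4]
width: -0.0002
grasp_force: 0.0
[-0.   0.1 -0.4]
top 1004 [107.5 108.5 109.8]
scene 1243 [107.6 108.8 110. ]
[0.2 0.3 0.6]
tin [array([280., 230.,  35.,  34.])] [[295.7, 372.8]]
narrow_box [array([313., 151.,  60.,  71.])] [[194.3, 345.0]]
salt_shaker [array([272., 123.,  18.,  25.])] [[140.8, 279.6]]
mug [array([421., 239.,  46.,  49.])] [[266.7, 441.8]]
pepper_mill [array([401., 188.,  33.,  35.])] [[215.1, 414.4]]
teaspoon [array([355., 273.,  38.,  44.])] [[295.3, 371.6]]
lid [193 150  72   9 378] [0.6758 0.0052 0.095 ]
lid [ 312  152   60   69 2695] [ 0.6249 -0.2529  0.0941]
tin [280 230  34  33 875] [ 0.485  -0.1656  0.0563]
```

The lid is open at about 109° and steady, the tin stands clear, the narrow box is shut, and nothing else has moved.

```bash
python3 -c "
from workcell import job
print(job.finish_job())"
```

```text
the job is handed in; nothing more can be done
None
```

The job is handed in at about 21 s: the tin stands past the wide box's right end, the wide lid leans back open at about 1.9 rad, the narrow box is shut, and nothing else measurably moved.

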